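# Draw the hasp pin and open the lens transit case

### The arm

A 6-joint arm with a two-finger parallel gripper is mounted at the origin on a cart in front of the work surface, level with it; the furniture and walls round the work are solid. World frame = base frame: x ahead of the robot, y to its left, z up, the work surface at z = 0. Lengths are in m, angles in degrees, forces in N, time in s.
With the tool pointing down it reaches from about 0.4 to 0.825 m from the base axis. Payload 7 kg.
Tool frame: the origin (TCP) lies on the centre line of the jaws, within the pads' length; the fingertips stand 8 mm ahead of it and the grasp point (between the pads) lies 11 mm behind it; z points along the fingers, y is the line along which they close (so a half turn about z gives the same grasp; the last joint's range is limited). The gripper opens to 88 mm and grips with 3 to 60 N. Pads are 19 mm wide; open, the fingers measure 130 mm over their backs; the gripper's body (78 mm by 193 mm) begins 47 mm behind the grasp point.
Start: joints at [-46.805, 20.546, 0.682, 0, -70.136, -16.507], TCP at [0.303, -0.603, 0.235] pointing down, gripper open.
Joint ranges: [-176.03, 176.03], [-82.01, 121.73], [-58.28, 71.71], [-173.87, 95.51], [-174.79, -0.11], [-173.66, 173.66]. Speed limits (degrees/s): [136.94, 136.94, 172.46, 180, 180, 180].

### API

Orientations are given as [roll, pitch, yaw] about the fixed x, y, z axes, in that order (R = Rz(yaw) Ry(pitch) Rx(roll)).
In Python, from plant import ctrl, vision gives the robot as it stands. The module is installed in compiled form; this text tells all that it offers.
- The arm moves only by the tool move_arm, never from a script. Its argument "moves" is one flat list of numbers, 7 for each row, row after row: the finger opening in cm, from 0 to 8.76, then the shift along the tool's x, y, z in cm, then the turn, a rotation vector about the tool's x, y, z in rad. A call has 1 to 8 rows; each row shifts and turns the commanded pose from where the row before left it, along the tool's axes as they then stand; what a row does not reach is not made up. A row lasts 1/10 s, in which the tool goes at most 50 mm and 8.59 degrees, less where a joint would pass 70% of its speed; a pose out of reach is approached as far as the arm can. A call with a gripper value outside its range is refused whole. The fingers move at their own pace and stop on an object; the grip force is fixed at half the most. Time passes only in rows, so rows that do not move let the fingers close. It gives the time, the measured TCP pose, the force, the opening and the grip force at its end, in the units of the state.
- ctrl.get_obs(): the state, without advancing time (a new reading comes with each control period).
- vision.snapshot(name): name is "scene" or "top" or "wrist"; returns (picture, depth): 480x640x3 uint8, red, green, blue; 480x640 float32, m along the optical axis (not along the pixel's ray), 0 where there is no reading.
- vision.camera_model(name): a dict with "vertical_fov" (degrees; the focal length in pixels is half the picture's height over the tangent of half this angle, whatever the lens; pixels are square), "cx", "cy" (the principal point, pixels), "cam_to_world" (4x4, takes a point from camera to world coordinates). Camera axes: x right, y down, z forward; pixel columns grow to the right and rows downward; lengths in m; the calibration is good to about 2 mm. A picture is of the moment at which its call begins: read the wrist's pose just before it. camera_model takes no time and is no camera call; for the wrist camera it gives the pose at the moment of the call.
- ctrl.close_job(): hands the job in; it is judged then, once.
The state is a dict: "clock": time; "joint_pos": joint angles; "qvel": joint speeds; "tau": joint torques, N m; "tool_pos": TCP position; "orientation": TCP orientation; "force": force on the tool from outside, world axes, zero at the start; "moment": the same for the moment, N m; "opening": finger opening in m; "gripper_force": force on a finger pad.
Only numpy, scipy, OpenCV 4.12 (cv2) and the standard library are available. Lean on these libraries where they do the work, as an engineer would, in place of code of your own. Each camera call takes 0.05 s, during which the arm holds its last target. There are 200 camera calls.

### The job

The small grey transit case with the lenses is shut by a steel hasp: a retaining pin with a black pull tab runs through the staple over the hasp strap. Pull the pin out of the staple and lay it down on the grey mat in front of the case without dropping it, then lift the lid, for which the rolled front end of its strap is the handle, and swing it up until it stands upright on its stiff hinge or leans back. Let go of it and leave the objects round about where they are.

Things in the scene. Friction and masses are not known exactly. Their poses are not given: they have to be found in the camera images.
- pin_tab (a point): Centre of the loose pin's pull tab, a black plastic paddle 26 mm long (own x, towards the pin's tip), 10 mm thick (own y), 28 mm high (own z, up at the start). At the start it hangs clear in front of the case, about 73 mm above the bench, own x within 0.1 rad of the case's x.
- pin_tip (a point): Tip of the pin's round steel shank, 8 mm thick, 51 mm long, on an axis 5 mm above the tab's centre; 66 mm ahead of it along own x. A 13 mm collar joins shank and tab. Pin and tab weigh 40 g. At the start the shank lies level in the staple on the hasp strap; drawn 30 mm towards the case's -x it is out, 55 mm clears the strap too.
- case: The transit case: grey painted box 76 mm deep (x), 112 mm wide (y), 54 mm high, 68 mm with its lid, fixed on the mat. Origin: centre of its underside, on the mat. Own -x = the front with the hasp, z up. Two lens tubes lie in its insert.
- staple_eye (a point): Centre of the opening of the staple, an upright loop of 5 mm steel rod fixed 16 mm in front of the case's front wall. The opening is 12 mm wide (case y) and 11 mm high above the strap; the pin passes through it along the case's x. Top of the loop: 88 mm above the mat. Axes as case.
- lid_lip (a point): Centre of the rolled front end of the lid's hasp strap, the lid's handle: a round steel bead 11 mm thick, 36 mm long (own y, across the case), 33 mm in front of the front wall; lid shut, 66.5 mm above the mat. Grip its two ends from above, 36 mm apart: it can turn between the fingers as the lid swings. The strap behind it is as wide, 4 mm thick.
- lid_hinge (a point): Middle of the lid's hinge axis, at the back top edge of the case (42 mm behind the case's centre, 55 mm above the mat); the axis runs along the case's y. Fixed. The lip's centre circles it at a radius of 113.6 mm. Axes as case.
- lid (a joint): Lid angle in rad: 0 = shut, grows as the front of the lid goes up and back; 1.57 = upright, stop at 1.75. The hinge is stiff: the lid (300 g) stays at any angle where it is left; about 4 N at the lip raises it. With the pin in the staple it is held shut.
- post_holder: Bystander: black post holder with a steel post, 31 x 36 x 82 mm, standing on the mat behind the case. Origin: centre of its underside.
- vial: Bystander: capped glass vial, 27 mm wide, 57 mm high, standing on the mat behind the case. Origin: centre of its underside.
- tape: Bystander: roll of masking tape, 61 mm wide, 18 mm high, lying on the bench beyond the mat's -y end. Origin: centre of its underside.
- mat: Grey mat, 176 mm (own x) by 420 mm (own y), 2 mm thick, fixed on the bench top, its long -x side 5 mm from the bench's edge. Origin: centre of its underside. The case stands on its middle, its hasp towards the mat's -y end. The 75 mm at the -y end are free; the half of them near the bench's edge (-x) is also clear of the red box: lay the pin there.
- laser_supply: Obstacle: red power supply box, 250 x 160 mm (own x, y; axes parallel to the mat's), 100 mm high, a fan on top, fixed on the bench just beyond the mat's -y end, behind its +x half. Origin: centre of its underside.

How it is judged (in metres and radians):
On the way:
1. the pin is drawn and laid on the mat, let go, while the lid is still down (height (world z) of pin_tab between -0.005 and 0.03 m and height (world z) of pin_tip below 0.04 m and contact force between pin and the fingers below 0.05 N and value of joint lid below 0.2 rad and x of pin_tab in the frame of mat between -0.095 and 0.095 m and y of pin_tab in the frame of mat between -0.22 and 0.22 m), for 0.2 s.
At the end, for the whole second after the job is handed in: The lid stands open at 1.35 rad or more (about upright, or leaning back) and is still; the pin lies at rest on the mat (tab centre over the mat, within 10 mm beyond its sides, and below 30 mm, tip below 40 mm) (value of joint lid above 1.35 rad and not (velocity of joint lid above 0.05 rad/s) and velocity of joint lid above -0.05 rad/s and height (world z) of pin_tab between -0.005 and 0.03 m and height (world z) of pin_tip below 0.04 m and linear speed of pin below 0.03 m/s and x of pin_tab in the frame of mat between -0.095 and 0.095 m and y of pin_tab in the frame of mat between -0.22 and 0.22 m); the robot touches nothing.
It fails at once if the pin is dropped (falls faster than 0.7 m/s while not held) (linear speed of pin above 0.7 m/s and contact force between pin and the fingers below 0.05 N).
It fails at once if the post holder is pushed more than 25 mm or tipped (distance of post_holder from where it was at the start of the episode above 0.025 m or angle between post_holder's own z axis and vertical above 0.5 rad).
It fails at once if the vial is pushed more than 25 mm or tipped (distance of vial from where it was at the start of the episode above 0.025 m or angle between vial's own z axis and vertical above 0.5 rad).
It fails at once if the tape roll is pushed more than 25 mm (distance of tape from where it was at the start of the episode above 0.025 m).
It also fails if it takes over 54 s, if anything falls off the work surface, if the arm or the gripper's body presses on something with over 40 N, if the wrist force passes 120 N, or if a joint passes its speed limit or range.

## Working session

There is one attempt and no reset: what is moved stays moved. The work goes in short steps, Python scripts to look and compute and a tool call to move; the robot and the scene stay as the last step left them, time stands still between calls to the robot, and variables do not carry over. Pictures are saved under pics/ and viewed, at most 10 in all, crops included, and the job is handed in when it is done.

Besides the shell and the picture viewer there is one more tool, called after "Call:" by a JSON object that holds its "fn" and its "kwargs". move_arm: Moves the arm, as the interface text tells. Its arguments: {"type":"object","properties":{"moves":{"type":"array"}},"required":["moves"]}

```bash
mkdir -p pics
cat > h.py <<'E'
import numpy as np, cv2
from plant import ctrl, vision
from scipy.spatial.transform import Rotation as R
def snap(n):
    m=vision.camera_model(n); p,d=vision.snapshot(n); return p,d,m
def pts(d,m):
    f=240/np.tan(np.radians(m["vertical_fov"])/2)
    v,u=np.mgrid[0:480,0:640]
    c=np.stack([(u-m["cx"])/f*d,(v-m["cy"])/f*d,d,np.ones_like(d)],-1)
    return (c@np.array(m["cam_to_world"]).T)[...,:3]
def save(n,p): cv2.imwrite("pics/"+n,cv2.cvtColor(p,cv2.COLOR_RGB2BGR))
E
python3 - <<'E'
from h import *
o=ctrl.get_obs();print(o["clock"],o["tool_pos"],o["orientation"],o["opening"],o["force"])
for n in("scene","top"):
    p,d,m=snap(n);save(n+".png",p);np.savez(n,p=p,d=d,w=pts(d,m));print(n,np.round(m["cam_to_world"],3),m["vertical_fov"])
E
```

```text
0.0 [ 0.30293475 -0.60265249  0.23363741] [ 1.79905023e+02 -8.44223048e-03 -1.53315997e+02] 0.0876005378884902 [-0.09481749 -0.32320411 -0.03094693]
scene [[-0.443 -0.471  0.763 -0.321]
 [-0.896  0.252 -0.365  0.663]
 [-0.02  -0.846 -0.534  0.665]
 [ 0.     0.     0.     1.   ]] 45.646294423140894
top [[ 0.111 -0.973  0.2    0.333]
 [-0.994 -0.11   0.017  0.246]
 [ 0.005 -0.201 -0.98   1.014]
 [ 0.     0.     0.     1.   ]] 53.915165641458756
```

View pics/scene.png

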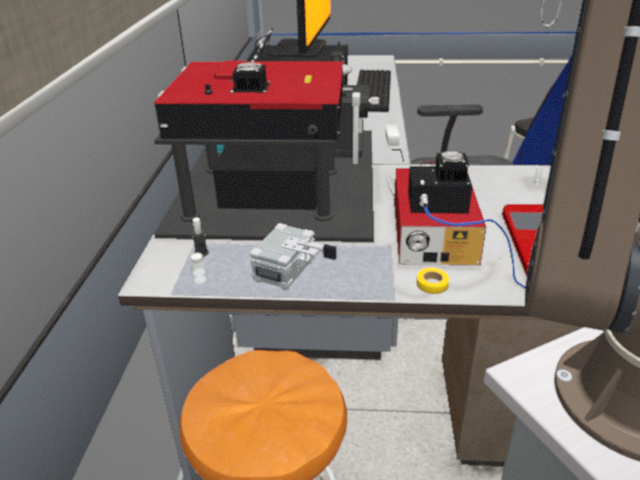

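View pics/top.png

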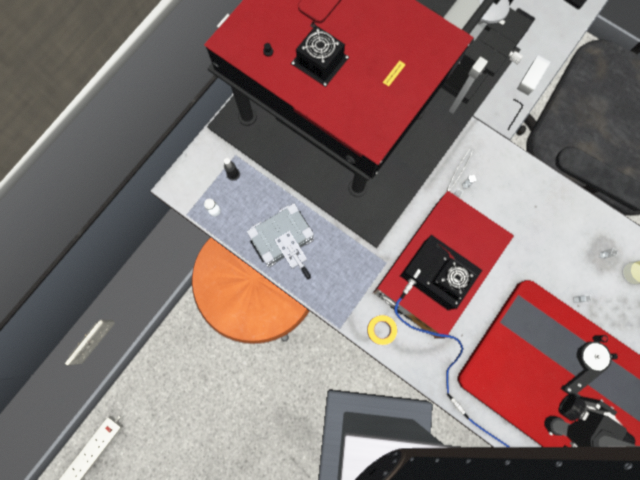

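The top view shows the case at about (282,235), the pin tab at (306,272), the mat from (195,190) to (365,290), the tape at (382,330), the red supply at (445,270), and a raised red laser housing beyond the mat.

Run:
```python
from h import *
z=np.load("top.npz");w=z["w"];p=z["p"].astype(int)
def at(n,u,v): print(n,np.round(w[v,u],3))
for n,u,v in[("tab",306,272),("matA",236,156),("matB",192,212),("matC",384,264),("matD",343,325),("case",282,235),("laser corner",375,172),("leg",358,185),("supply",450,195),("supply front",377,290),("post",229,165),("vial",211,207),("tape",370,330),("strapend",300,262),("platform edge",330,160)]:at(n,u,v)
x=w[...,0];
# case top pts
roi=np.zeros((480,640),bool);roi[195:285,240:325]=1
m=roi&(w[...,2]>.055)&(w[...,2]<.08)
q=w[m];print(len(q))
r=cv2.minAreaRect(q[:,:2].astype(np.float32)*1000);print(r)
m2=roi&(w[...,2]>.04)&(p.sum(-1)<150);q=w[m2];print("dark",len(q),q.mean(0),cv2.minAreaRect(q[:,:2].astype(np.float32)*1000))
# laser housing extents
m=(w[...,2]>.2)&(p[...,0]>120)&(p[...,1]<60);q=w[m];print(cv2.boxPoints(cv2.minAreaRect(q[:,:2].astype(np.float32))),np.percentile(q[:,2],[5,50,95]))
s=p[190:290,235:335].astype(np.uint8);s=cv2.resize(s,(600,600),interpolation=cv2.INTER_CUBIC);save("crop.png",s)
```

```text
tab [0.462 0.276 0.085]
matA [0.72  0.468 0.001]
matB [0.579 0.546 0.001]
matC [0.51  0.113 0.003]
matD [0.37  0.188 0.001]
case [0.534 0.334 0.074]
laser corner [0.627 0.173 0.24 ]
leg [0.658 0.19  0.074]
supply [0.649 0.004 0.1  ]
supply front [0.444 0.132 0.074]
post [0.671 0.464 0.073]
vial [0.579 0.49  0.061]
tape [0.366 0.132 0.015]
strapend [0.481 0.29  0.083]
platform edge [0.729 0.254 0.016]
2374
((513.0371704101562, 318.88995361328125), (158.0798797607422, 115.16151428222656), 38.32216262817383)
dark 2 [0.45349769 0.27015271 0.0869462 ] ((453.4976806640625, 270.1527099609375), (2.682964563369751, 0.0), 138.6204071044922)
[[ 0.05353433  0.12281105]
 [ 0.24767965 -0.27734628]
 [ 1.0527022   0.11322841]
 [ 0.8585568   0.5133858 ]] [0.28848495 0.29054    0.29305371]
```

View pics/crop.png

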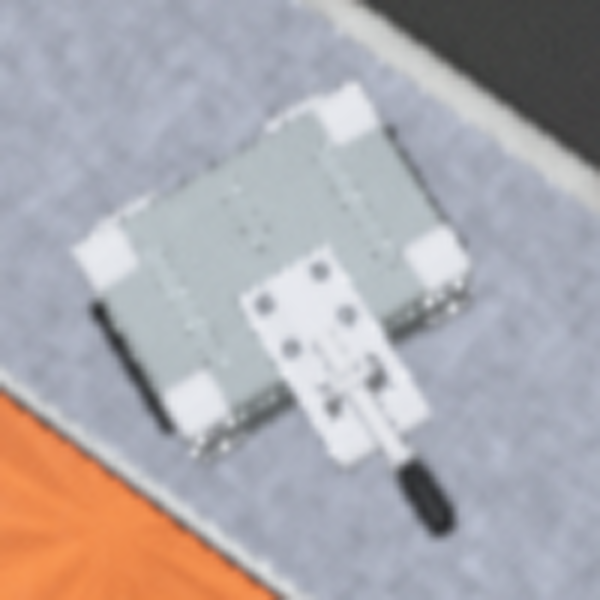

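```bash
cat >> h.py <<'E'
def to(pos,yaw,o=None,rpy=None):
    """shift (cm) and rotvec (rad) in current tool axes to the target pose"""
    o=o or ctrl.get_obs(); R0=R.from_euler("xyz",o["orientation"],degrees=True)
    R1=R.from_euler("xyz",rpy or [180,0,yaw],degrees=True)
    s=R0.inv().apply(np.array(pos)-o["tool_pos"])*100; r=(R0.inv()*R1).as_rotvec()
    print("shift cm",s.round(2),"|",np.linalg.norm(s).round(1),"rot",r.round(4)); return s,r
E
python3 - <<'E'
from h import *
z=np.load("top.npz");w=z["w"];p=z["p"].astype(int)
q=w[(w[...,2]>.03)].reshape(-1,3)
for a in range(-60,41,10):
    b=np.degrees(np.arctan2(q[:,1],q[:,0]));r=np.hypot(q[:,0],q[:,1])
    s=q[(abs(b-a)<5)&(r>.35)&(r<.66)]; print(a,len(s),s[:,2].max() if len(s) else 0)
red=(w[...,2]>.09)&(w[...,2]<.11)&(p[...,0]>120)&(p[...,1]<70);red[:,:370]=0;red[340:]=0
b=cv2.boxPoints(cv2.minAreaRect(w[red][:,:2].astype(np.float32)));print("supply",b)
# lid plane
roi=np.zeros((480,640),bool);roi[195:285,235:325]=1
lid=roi&(w[...,2]>.06)&(w[...,2]<.082)&(abs(p[...,0]-p[...,2])<40)
lid=cv2.morphologyEx(lid.astype(np.uint8),cv2.MORPH_OPEN,np.ones((27,27)))>0
r=cv2.minAreaRect(w[lid][:,:2].astype(np.float32)*1000);print("lid",r,w[lid][:,2].mean())
to([.52,-.15,.30],-142)
E
```

```text
-60 205 0.034688789806461284
-50 1379 0.20492802729140924
-40 2908 0.2052991871858858
-30 1365 0.04874150077962802
-20 1013 0.03547860235706768
-10 1763 0.16265824693991449
0 5533 0.21062437251263055
10 3520 0.2934279781672545
20 441 0.293099948262993
30 1723 0.09324550517433339
40 1664 1.0141605026756428
supply [[ 0.24360788 -0.21132562]
 [ 0.45814    -0.33535504]
 [ 0.6584189   0.01106483]
 [ 0.4438868   0.13509426]]
lid ((0.0, 0.0), (0.0, 0.0), 0.0) nan
shift cm [-39.72  30.72  -6.59] | 50.6 rot [ 0.0014  0.     -0.1976]<stdin>:13: RuntimeWarning: Mean of empty slice.
  ret = ret.dtype.type(ret / rcount)
```

Call:
{"fn": "move_arm", "kwargs": {"moves": [8.7,0,0,-4,0,0,0,8.7,0,0,-4,0,0,0,8.7,-2,1.7,-4,0,0,0,8.7,-3.45,2.87,0,0,0,0,8.7,-3.45,2.87,0,0,0,0,8.7,-3.45,2.87,0,0,0,0,8.7,-3.45,2.87,0,0,0,0,8.7,-3.45,2.87,0,0,0,0]}}

```text
clock: 0.9
tool_pos: [0.4032, -0.3714, 0.3543]
orientation: [180.0, -0.0, -153.3]
force: [0.8, 0.6, 0.6]
opening: 0.0869
gripper_force: 0.0
```

Call:
{"fn": "move_arm", "kwargs": {"moves": [8.7,-3.45,2.87,0,0,0,0,8.7,-3.45,2.87,0,0,0,0,8.7,-3.45,2.87,0,0,0,0,8.7,-3.45,2.87,0,0,0,0,8.7,-3.45,2.87,0,0,0,0,8.7,0,0,0,0,0,-0.1,8.7,0,0,0,0,0,-0.1]}}

```text
clock: 1.6
tool_pos: [0.4931, -0.1659, 0.3541]
orientation: [180.0, -0.0, -141.5]
force: [-0.5, -0.2, 0.4]
opening: 0.0868
gripper_force: 0.0
```

Run:
```python
from h import *
o=ctrl.get_obs();print(o["clock"],o["tool_pos"],o["orientation"],o["joint_pos"])
to([.44,.26,.33],-142)
```

```text
1.6 [ 0.49309462 -0.16586226  0.35414213] [ 1.79962211e+02 -2.95245706e-02 -1.41459849e+02] [ 3.03204767e+00  2.52836139e+00 -6.85508658e+00 -1.37958037e-02
 -8.06625347e+01 -5.44896624e+01]
shift cm [-22.38  36.62   2.43] | 43.0 rot [ 0.0007 -0.0005  0.0094]
```

Call:
{"fn": "move_arm", "kwargs": {"moves": [8.7,-2.24,3.66,0,0,0,0,8.7,-2.24,3.66,0,0,0,0,8.7,-2.24,3.66,0,0,0,0,8.7,-2.24,3.66,0,0,0,0,8.7,-2.24,3.66,0,0,0,0,8.7,-2.24,3.66,0,0,0,0,8.7,-2.24,3.66,0,0,0,0,8.7,-2.24,3.66,0,0,0,0]}}

```text
clock: 2.4
tool_pos: [0.452, 0.175, 0.3546]
orientation: [180.0, 0.0, -141.8]
force: [1.3, 0.9, 0.3]
opening: 0.0874
gripper_force: 0.0
```

Call:
{"fn": "move_arm", "kwargs": {"moves": [8.7,-2.24,3.66,1,0,0,0,8.7,-2.24,3.66,1,0,0,0,8.7,0,0,0,0,0,0,8.7,0,0,0,0,0,0]}}

```text
clock: 2.8
tool_pos: [0.4423, 0.2593, 0.3337]
orientation: [-180.0, -0.1, -141.7]
force: [-0.1, -1.4, 0.7]
opening: 0.0869
gripper_force: 0.0
```

Run:
```python
from h import *
o=ctrl.get_obs();print(o["clock"],o["tool_pos"],o["orientation"],o["joint_pos"])
p,d,m=snap("wrist");save("w1.png",p);np.savez("w1",p=p,d=d,w=pts(d,m));print(np.round(m["cam_to_world"],3))
```

```text
2.8 [0.44226541 0.25933158 0.33369468] [-1.79976197e+02 -1.14437799e-01 -1.41736709e+02] [ 5.23514055e+01  2.16504687e+00 -9.81370382e+00 -4.87318491e-03
 -7.81380390e+01 -1.04087084e+02]
[[-0.62   0.761  0.194  0.392]
 [ 0.785  0.601  0.151  0.218]
 [-0.002  0.246 -0.969  0.484]
 [ 0.     0.     0.     1.   ]]
```

View pics/w1.png

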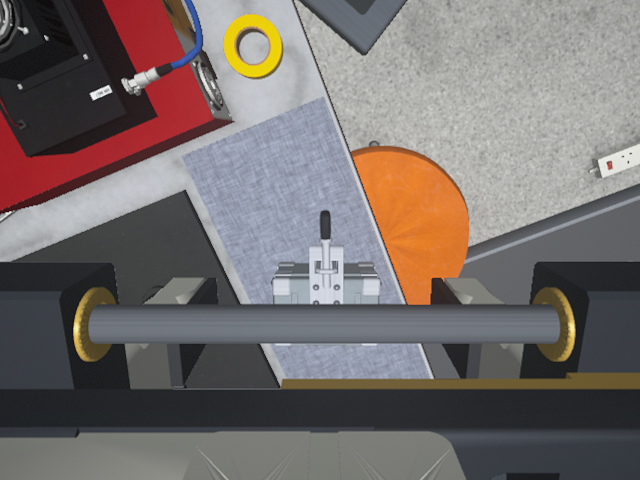

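The wrist view shows the black tab at (325,225), the shank running down to the staple at (326,268), the strap's front end at row 250 (cols 308–343), and the case front edge at row 265–275.

Run:
```python
from h import *
z=np.load("w1.npz");w=z["w"];p=z["p"].astype(int)
roi=np.zeros((480,640),bool);roi[200:245,305:345]=1
t=roi&(p.sum(-1)<170)&(w[...,2]>.06);q=w[t];print("tab",len(q),q.mean(0),np.percentile(q[:,2],[5,50,95]));vv,uu=np.where(t);print(uu.min(),uu.max(),vv.min(),vv.max())
r=cv2.minAreaRect(q[:,:2].astype(np.float32)*1000);print(r)
roi[:]=0;roi[243:258,300:350]=1
s=roi&(w[...,2]>.055);vv,uu=np.where(s);
for v in range(243,262,2):
    c=np.where(w[v,295:355,2]>.055)[0]+295
    print(v,c.min() if len(c) else 0,c.max() if len(c) else 0,[w[v,k].round(4).tolist() for k in((c.min()+1,c.max()-1) if len(c)>3 else())])
# case lid front corners, row edges
for v in(285,295):
    c=np.where((w[v,250:400,2]>.06))[0]+250;print(v,c.min(),c.max(),w[v,c.min()+1].round(4),w[v,c.max()-1].round(4))
```

```text
tab 80 [0.45764773 0.27097634 0.08238014] [0.06822797 0.08572728 0.08772568]
321 329 211 238
((461.1802978515625, 273.7243347167969), (24.46632957458496, 8.077316284179688), 38.55052185058594)
243 322 329 [[0.4766, 0.2833, 0.0826], [0.4729, 0.2868, 0.0851]]
245 322 332 [[0.4782, 0.2845, 0.0828], [0.4892, 0.3052, 0.0037]]
247 309 343 [[0.4905, 0.277, 0.0721], [0.4701, 0.3032, 0.0715]]
249 309 343 [[0.492, 0.2782, 0.0729], [0.4714, 0.3042, 0.0731]]
251 303 343 [[0.5156, 0.2843, 0.003], [0.4729, 0.3053, 0.0741]]
253 309 343 [[0.495, 0.2806, 0.0746], [0.4745, 0.3066, 0.0744]]
255 299 343 [[0.5228, 0.2836, 0.0023], [0.4762, 0.308, 0.0744]]
257 309 343 [[0.4986, 0.2834, 0.074], [0.4778, 0.3093, 0.0746]]
259 309 343 [[0.5001, 0.2846, 0.0748], [0.4795, 0.3107, 0.0746]]
261 309 343 [[0.5015, 0.2857, 0.0757], [0.481, 0.3119, 0.0754]]
285 272 379 [0.5483 0.272  0.0711] [0.4791 0.3598 0.0706]
295 273 378 [0.557  0.2797 0.0706] [0.4883 0.366  0.0715]
```

Run:
```python
from h import *
to([.461,.2735,.071],-141.7)
```

```text
shift cm [-2.39  0.04 26.32] | 26.4 rot [-0.0003 -0.0009 -0.0018]
```

Call:
{"fn": "move_arm", "kwargs": {"moves": [8.7,-0.8,0,4.5,0,0,0,8.7,-0.8,0,4.5,0,0,0,8.7,-0.8,0,4.5,0,0,0,8.7,0,0,4.5,0,0,0,6,0,0,3.5,0,0,0,6,0,0,2.5,0,0,0,4,0,0,2.3,0,0,0,4,0,0,0,0,0,0]}}

```text
clock: 3.65
tool_pos: [0.4607, 0.2709, 0.0693]
orientation: [-180.0, -0.3, -142.0]
force: [0.2, -0.8, 0.4]
opening: 0.0606
gripper_force: 0.0
```

Run:
```python
from h import *
o=ctrl.get_obs();print(o["opening"],o["force"]);to([.461,.2735,.071],-141.7)
p,d,m=snap("wrist");save("w2.png",p)
```

```text
0.06058328465897797 [ 0.18361465 -0.77300855  0.36017268]
shift cm [-0.18  0.18 -0.18] | 0.3 rot [-0.0007 -0.0049 -0.0048]
```

View pics/w2.png

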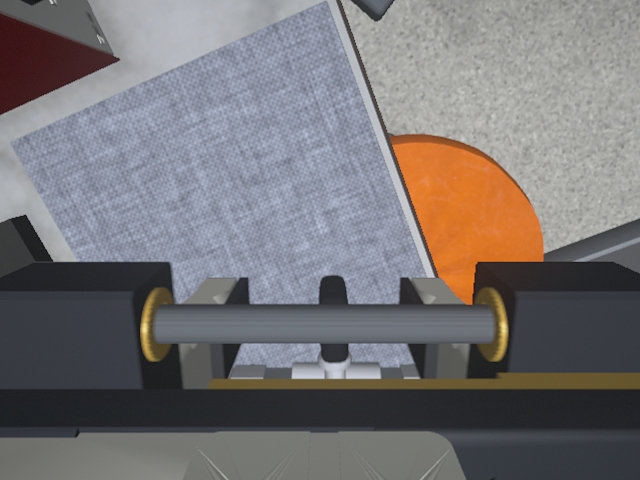

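The tab sits at col 333 between the fingers (248 to 400, mid 324), about 2 mm towards tool +y. I'll correct for that and close.

Call:
{"fn": "move_arm", "kwargs": {"moves": [4,-0.1,0.2,-0.15,0,0,0,3,0,0,0,0,0,0,2,0,0,0,0,0,0,1,0,0,0,0,0,0,0,0,0,0,0,0,0,0,0,0,0,0,0,0,0,0,0,0,0,0,0,0,0,0,0,0,0]}}

```text
$.moves: bad value
```

Call:
{"fn": "move_arm", "kwargs": {"moves": [4,-0.1,0.2,-0.15,0,0,0,3,0,0,0,0,0,0,2,0,0,0,0,0,0,1,0,0,0,0,0,0,0,0,0,0,0,0,0,0,0,0,0,0,0,0]}}

```text
clock: 4.3
tool_pos: [0.4612, 0.2757, 0.0732]
orientation: [180.0, 0.0, -141.8]
force: [-0.2, 1.5, -0.8]
opening: 0.0102
gripper_force: 30.0
```

Call:
{"fn": "move_arm", "kwargs": {"moves": [0,0,0,0,0,0,0,0,0,0,0,0,0,0,0,0,0,0,0,0,0]}}

```text
clock: 4.6
tool_pos: [0.4613, 0.2758, 0.0732]
orientation: [-180.0, 0.0, -141.8]
force: [-0.6, 0.6, 2.9]
opening: 0.0099
gripper_force: 30.0
```

Call:
{"fn": "move_arm", "kwargs": {"moves": [0,0.5,0,0,0,0,0,0,1,0,0,0,0,0,0,1,0,0,0,0,0]}}

```text
clock: 4.9
tool_pos: [0.4411, 0.2598, 0.0731]
orientation: [180.0, 0.0, -141.9]
force: [0.0, -0.1, 1.5]
opening: 0.0098
gripper_force: 30.0
```

Call:
{"fn": "move_arm", "kwargs": {"moves": [0,1,0,0,0,0,0,0,1,0,0,0,0,0,0,1,0,0,0,0,0,0,1,0,0,0,0,0,0,0,0,0,0,0,0]}}

```text
clock: 5.4
tool_pos: [0.4088, 0.2343, 0.073]
orientation: [180.0, -0.1, -141.9]
force: [0.2, 0.9, 0.0]
opening: 0.0096
gripper_force: 30.0
```

Run:
```python
from h import *
o=ctrl.get_obs();print(o["opening"],o["force"],o["tool_pos"])
p,d,m=snap("scene");p=p[200:320,180:440];save("s2.png",cv2.resize(p,None,fx=3,fy=3,interpolation=cv2.INTER_CUBIC))
```

```text
0.009626349650967649 [0.23361411 0.94286353 0.03234421] [0.40875802 0.23429704 0.07300135]
```

View pics/s2.png

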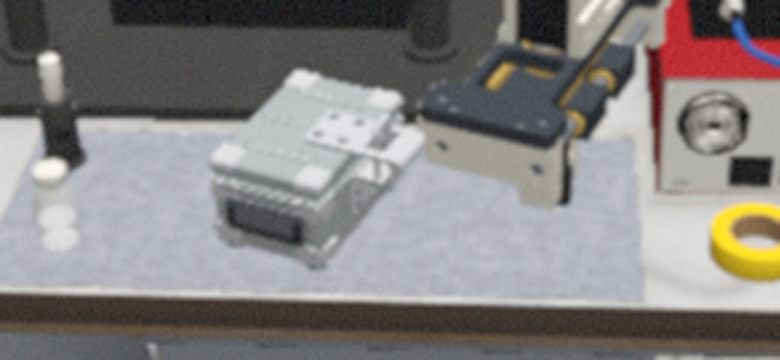

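The staple is empty, so the pin is out with the gripper (hidden behind it). I'll turn it clear of the supply and lower it.

Call:
{"fn": "move_arm", "kwargs": {"moves": [0,0,0,0,0,0,0.13,0,0,0,0.3,0,0,0.13,0,0,0,0.4,0,0,0.13,0,0,0,0.3,0,0,0.13,0,0,0,0,0,0,0]}}

```text
clock: 5.95
tool_pos: [0.4103, 0.2357, 0.0627]
orientation: [-180.0, -0.0, -171.8]
force: [-1.4, 0.3, -1.0]
opening: 0.0094
gripper_force: 30.0
```

Run:
```python
from h import *
print(ctrl.get_obs()["orientation"]);to([.417,.248,.019],-172)
```

```text
[-1.79975035e+02 -2.25101105e-02 -1.71756009e+02]
shift cm [-0.85  1.13  4.37] | 4.6 rot [-0.0004 -0.0004  0.0043]
```

Call:
{"fn": "move_arm", "kwargs": {"moves": [0,-0.2,0.3,1,0,0,0,0,-0.3,0.4,1,0,0,0,0,-0.3,0.4,1,0,0,0,0,0,0,0.8,0,0,0,0,0,0,0.5,0,0,0,0,0,0,0.1,0,0,0,0,0,0,0,0,0,0]}}

```text
clock: 6.65
tool_pos: [0.4163, 0.2474, 0.0189]
orientation: [-180.0, -0.0, -171.6]
force: [1.0, 0.3, -0.5]
opening: 0.0097
gripper_force: 30.0
```

Run:
```python
from h import *
o=ctrl.get_obs();print(o["tool_pos"],o["force"],o["gripper_force"])
p,d,m=snap("wrist");save("w3.png",p)
```

```text
[0.4163028  0.24737952 0.01886399] [ 1.00646461  0.34526549 -0.45023702] 29.976643323898315
```

View pics/w3.png

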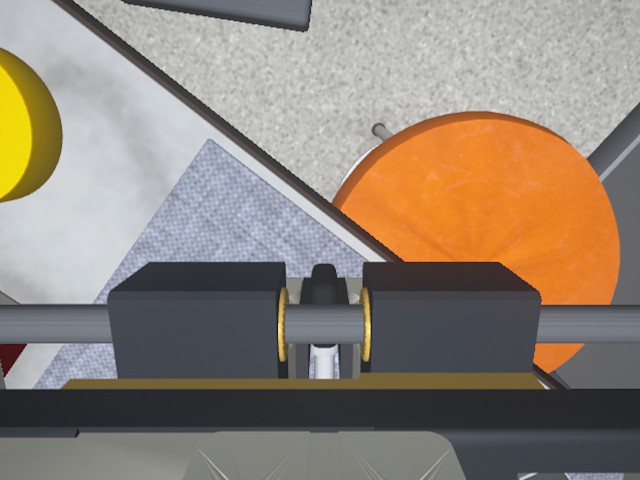

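The tab is held between the fingers over the mat, and the shank points under the gripper towards the case. I'll lower to contact.

Call:
{"fn": "move_arm", "kwargs": {"moves": [0,0,0,0.1,0,0,0,0,0,0,0.1,0,0,0,0,0,0,0,0,0,0]}}

```text
clock: 7.0
tool_pos: [0.4165, 0.2476, 0.0172]
orientation: [180.0, 0.0, -171.6]
force: [0.3, -0.2, -0.3]
opening: 0.0096
gripper_force: 30.0
```

Call:
{"fn": "move_arm", "kwargs": {"moves": [0,0,0,0.1,0,0,0,0,0,0,0,0,0,0]}}

```text
clock: 7.2
tool_pos: [0.4165, 0.2477, 0.0163]
orientation: [180.0, 0.0, -171.6]
force: [-0.2, 0.0, 2.7]
opening: 0.0098
gripper_force: 30.0
```

Call:
{"fn": "move_arm", "kwargs": {"moves": [1.3,0,0,0,0,0,0,1.8,0,0,0,0,0,0,3,0,0,0,0,0,0,4.5,0,0,0,0,0,0,5,0,0,0,0,0,0,5,0,0,0,0,0,0]}}

```text
clock: 7.8
tool_pos: [0.4164, 0.2476, 0.016]
orientation: [-180.0, -0.0, -171.6]
force: [-0.2, -0.0, -0.7]
opening: 0.0445
gripper_force: 0.0
```

Call:
{"fn": "move_arm", "kwargs": {"moves": [5,0,0,-1,0,0,0,5,0,0,-3,0,0,0,5,0,0,-4,0,0,0,6,0,0,-4,0,0,-0.13,7,0,0,-3,0,0,-0.13,7,0,0,0,0,0,-0.13,7,0,0,0,0,0,-0.13,7,0,0,0,0,0,0]}}

```text
clock: 8.6
tool_pos: [0.4164, 0.2476, 0.1671]
orientation: [180.0, 0.1, -141.7]
force: [-0.7, -0.2, -0.7]
opening: 0.0697
gripper_force: 0.0
```

Run:
```python
from h import *
o=ctrl.get_obs();print(o["tool_pos"],o["force"],o["gripper_force"])
to([.484,.293,.125],-141.9)
p,d,m=snap("wrist");save("w4.png",p)
w=pts(d,m)
```

```text
[0.41640412 0.24755262 0.16709548] [-0.74244247 -0.24975727 -0.65540778] 0.0
shift cm [-8.12 -0.62  4.22] | 9.2 rot [0.0004 0.0013 0.0027]
```

View pics/w4.png

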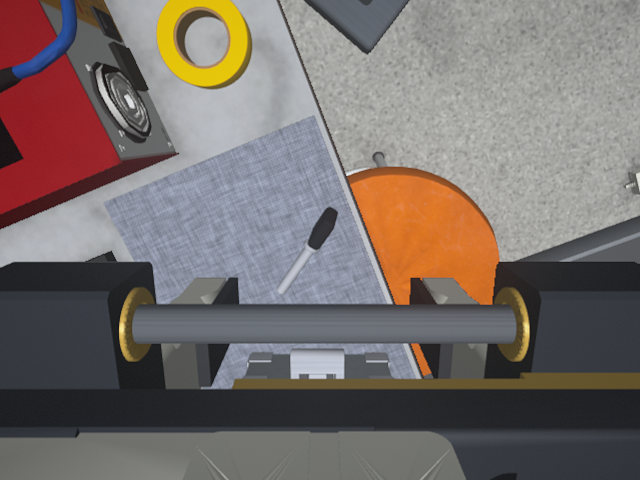

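The pin lies flat on the mat (tab (322,228), tip (280,292)), released, and the strap's front end is visible at (317,360). Next I'll grip the bead.

Call:
{"fn": "move_arm", "kwargs": {"moves": [7,-2.7,-0.2,0,0,0,0,7,-2.7,-0.2,1.2,0,0,0,7,-2.7,-0.2,3,0,0,0,7,0,0,0,0,0,0,7,0,0,0,0,0,0]}}

```text
clock: 9.15
tool_pos: [0.4835, 0.2923, 0.1227]
orientation: [-180.0, -0.2, -142.0]
force: [0.4, 0.2, 1.1]
opening: 0.0699
gripper_force: 0.0
```

Run:
```python
from h import *
o=ctrl.get_obs();print(o["tool_pos"],o["force"])
to([.484,.293,.058],-141.9)
```

```text
[0.48351844 0.29225771 0.12274469] [0.40902419 0.21304897 1.08461845]
shift cm [-0.11  0.03  6.47] | 6.5 rot [-0.0008 -0.0034 -0.0025]
```

Call:
{"fn": "move_arm", "kwargs": {"moves": [7,-0.1,0,2.4,0,0,0,7,0,0,2,0,0,0,7,0,0,2,0,0,0,6,0,0,0,0,0,0,5,0,0,0,0,0,0,4,0,0,0,0,0,0,3,0,0,0,0,0,0,3,0,0,0,0,0,0]}}

```text
clock: 9.95
tool_pos: [0.4844, 0.2949, 0.0611]
orientation: [179.9, 0.1, -141.9]
force: [-22.5, 18.7, 9.7]
opening: 0.0357
gripper_force: 18.7
```

Call:
{"fn": "move_arm", "kwargs": {"moves": [2.5,0,0,0,0,0,0,2.5,0,0,0,0,0,0,2.5,0,0,0,0,0,0]}}

```text
clock: 10.25
tool_pos: [0.4842, 0.2951, 0.0612]
orientation: [179.9, 0.1, -141.8]
force: [-7.7, 5.3, 6.3]
opening: 0.0354
gripper_force: 30.0
```

Call:
{"fn": "move_arm", "kwargs": {"moves": [2.5,-0.3,0,-1.68,0,0,0,2.5,-0.55,0,-1.61,0,0,0,2.5,-0.78,0,-1.51,0,0,0,2.5,0,0,0,0,0,0]}}

```text
clock: 10.65
tool_pos: [0.4974, 0.3056, 0.1099]
orientation: [179.9, 0.1, -141.9]
force: [-6.1, 5.2, 0.6]
opening: 0.0355
gripper_force: 30.0
```

Run:
```python
from h import *
o=ctrl.get_obs();print(o["tool_pos"],o["force"])
print(np.hypot(*( (o["tool_pos"]-np.array([.4842,.2951,.0612]))[:2])))
p,d,m=snap("scene");p=p[200:320,180:440];save("s3.png",cv2.resize(p,None,fx=3,fy=3,interpolation=cv2.INTER_CUBIC))
```

```text
[0.49741502 0.30560426 0.10987849] [-6.13685796  5.21836891  0.60561291]
0.016881242276700393
```

View pics/s3.png

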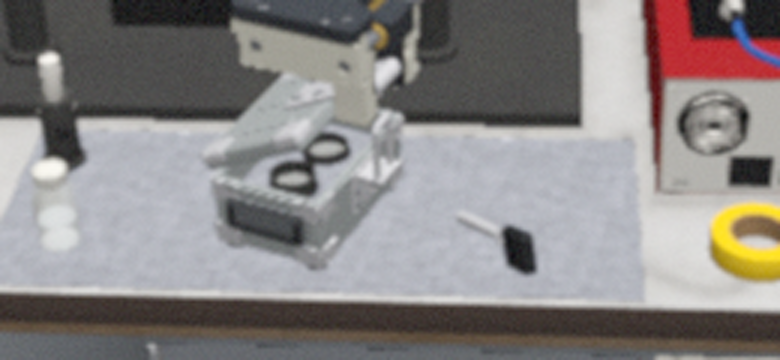

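The lid is rising with the gripper at about (320,110), the lenses are visible, and the pin lies on the mat at (500,240). I'll continue the arc.

Call:
{"fn": "move_arm", "kwargs": {"moves": [2.5,-1.0,0,-1.38,0,0,0,2.5,-1.19,0,-1.21,0,0,0,2.5,-1.36,0,-1.02,0,0,0,2.5,-1.5,0,-0.81,0,0,0,2.5,0,0,0,0,0,0]}}

```text
clock: 11.2
tool_pos: [0.5367, 0.3366, 0.1526]
orientation: [179.9, -0.0, -141.9]
force: [-6.4, 5.2, 0.8]
opening: 0.0358
gripper_force: 30.0
```

Call:
{"fn": "move_arm", "kwargs": {"moves": [2.5,-1.6,0,-0.57,0,0,0,2.5,-1.67,0,-0.33,0,0,0,2.5,-1.7,0,-0.07,0,0,0,2.5,-1.1,0,0.09,0,0,0,2.5,0,0,0,0,0,0,2.5,0,0,0,0,0,0]}}

```text
clock: 11.8
tool_pos: [0.584, 0.3739, 0.1609]
orientation: [179.9, 0.0, -141.8]
force: [-3.2, 5.5, -0.6]
opening: 0.0358
gripper_force: 30.0
```

Run:
```python
from h import *
o=ctrl.get_obs();print(o["tool_pos"],o["force"])
print(np.hypot(*( (o["tool_pos"]-np.array([.4842,.2951,.0612]))[:2])))
```

```text
[0.58403162 0.37388316 0.16085595] [-3.21445359  5.53094193 -0.63962461]
0.12717365696580699
```

Call:
{"fn": "move_arm", "kwargs": {"moves": [4,0,0,0,0,0,0,5,0,0,0,0,0,0,6.5,0,0,0,0,0,0,6.5,0,0,0,0,0,0,6.5,0,0,-1.5,0,0,0,6.5,0,0,-4,0,0,0,6.5,0,0,-4,0,0,0,6.5,0,0,0,0,0,0]}}

```text
clock: 12.6
tool_pos: [0.5876, 0.3736, 0.2647]
orientation: [-180.0, 0.7, -141.8]
force: [-0.2, 0.2, -0.5]
opening: 0.0646
gripper_force: 0.0
```

Run:
```python
from h import *
o=ctrl.get_obs();print(o["clock"],o["tool_pos"],o["force"])
p,d,m=snap("scene");p=p[160:320,180:440];save("s4.png",cv2.resize(p,None,fx=3,fy=3,interpolation=cv2.INTER_CUBIC))
```

```text
12.6 [0.58757682 0.37359911 0.26470805] [-0.15288711  0.15071507 -0.48199379]
```

View pics/s4.png

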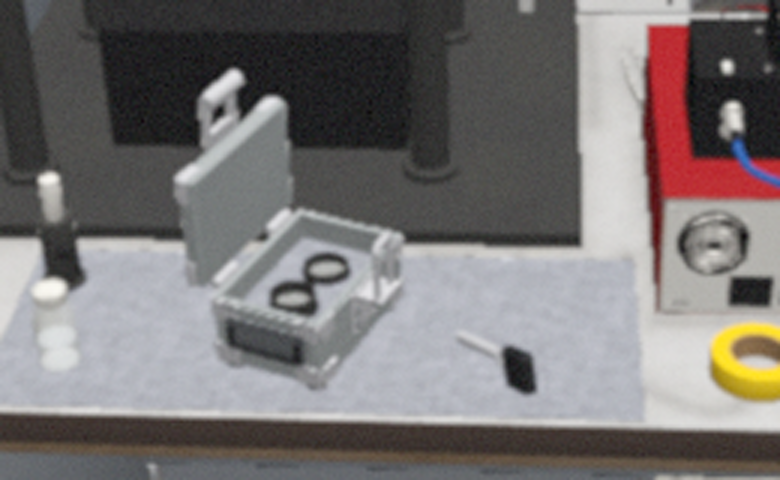

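The lid stands upright at about (235,185), the pin lies on the mat at (500,360), the bystanders are in place and the gripper is clear.

```bash
python3 -c "
from plant import ctrl
print(ctrl.close_job())"
```

```text
the job is handed in; nothing more can be done
None
```

I pulled the pin and laid it on the mat, swung the lid upright and let go of it, left the surrounding objects in place, and handed the job in at about 12.7 s; the hand-in gave no verdict.

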